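Seat the handle of the ball dish, lift it and turn its lip to the blue cup

ROBOT

A 7-joint arm with a two-finger parallel gripper is mounted at the origin on a cart in front of the work surface, level with it; the furniture and walls round the work are solid. World frame = base frame: x ahead of the robot, y to its left, z up, the work surface at z = 0. Lengths are in mm, angles in rad, forces in N, time in s.
With the tool pointing down it reaches from about 400 to 875 mm from the base axis. Payload 6.5 kg.
Tool frame: the origin (TCP) lies at the very end of the fingers, on their centre line; the grasp point (between the pads) lies 19 mm behind it; z points along the fingers, y is the line along which they close (so a half turn about z gives the same grasp; the last joint's range is limited). The gripper opens to 88 mm and grips with 3 to 60 N. Pads are 18 mm wide; open, the fingers measure 123 mm over their backs; the gripper's body (75 mm by 187 mm) begins 45 mm behind the grasp point.
Start: joints at [-1.398, 0.536, -0.004, 1.538, 0.003, 1.067, -0.071], TCP at [153.745, 631.548, 214.916] pointing down, gripper open.
Joint ranges: [-2.7, 2.7], [-0.37, 2.16], [-1.27, 1.26], [0.24, 2.4], [-1.31, 4.45], [0.19, 1.91], [-2.76, 2.76]. Speed limits (rad/s): [2.39, 2.39, 3.14, 3.14, 3.14, 3.14, 3.14].

INTERFACE

Orientations are given as a rotation vector (axis times angle).
In Python, from plant import robot gives the robot as it stands.
- The arm moves only by the shell command python3 -m creep 'ROWS' [FORCE]. ROWS is JSON, a list that holds one entry, the list of rows, each a list of 7 numbers: the shift along the tool's x, y, z as a fraction of full scale, then the turn, a rotation vector about the tool's x, y, z as a fraction of full scale, then the closure, from -1 (fully open) to 1 (shut), so that 0 is half open. In form: [[[tx, ty, tz, wx, wy, wz, hand], ...]]. A call has 1 to 10 rows; each row shifts and turns the commanded pose from where the row before left it, along the tool's axes as they then stand; what a row does not reach is not made up. Full scale, the value 1, is 120 mm for a shift and 180 degrees for a turn. A row lasts 1/10 s, in which the tool goes at most 50 mm and 8.59 degrees, less where a joint would pass 70% of its speed; a pose out of reach is approached as far as the arm can. A call with a number of a shift or a turn outside -1 to 1 is refused whole. A call with a gripper value outside its range is refused whole. The fingers move at their own pace and stop on an object; FORCE is the grip in N (left out, the last holds). Time passes only in rows, so rows that do not move let the fingers close. It gives the time, the measured TCP pose, the force, the opening and the grip force at its end, in the units of the state.
- robot.state(): the state, without advancing time (a new reading comes with each control period).
- robot.read_camera(name): name is "scene" or "top" or "wrist"; returns a dict with "img" (400x640x3 uint8, red, green, blue), "mtx" (3x3 intrinsics, pixels), "pose" (4x4, takes a point from camera to world coordinates); the wrist camera has in their place "T_tool_cam" (4x4, takes a point from camera to tool coordinates, whose origin is the TCP and whose axes are the flange's). Camera axes: x right, y down, z forward; pixel columns grow to the right and rows downward; lengths in mm; the calibration is good to about 2 mm. A picture is of the moment at which its call begins: read the wrist's pose just before it. There is no depth.
- robot.close_job(): hands the job in; it is judged then, once.
The state is a dict: "time_s": time; "q": joint angles; "dq": joint speeds; "effort": joint torques, N m; "ee_pos": TCP position; "eef_rot": TCP orientation; "force": force on the tool from outside, world axes, zero at the start; "wrist_torque": the same for the moment, N m; "opening": opening from 0.0 (shut) to 1.0 (fully open); "finger_force": force on a finger pad.
Only numpy, scipy, OpenCV 4.12 (cv2) and the standard library are available. Lean on these libraries where they do the work, as an engineer would, in place of code of your own. Each camera call takes 0.05 s, during which the arm holds its last target. There are 200 camera calls.

TASK

With the dish still on its mat, press its bridge handle straight down, firmly but without slamming, until it is fully home in both sockets. Then lift the dish by that handle about a hand's breadth straight up off the mat and turn it a quarter turn so that its red lip faces the side where the blue cup stands, ready for the steel ball to be tipped out later. Finish holding it there above the mat, still and level; keep the loose ball in the middle of the dish throughout and do not disturb the cups or the filter basket.

Things in the scene. Friction and masses are not known exactly. Their poses are not given: they have to be found in the camera images.
- mat: flat dark rubber mat, 150 mm along its x, 190 mm along its y, 6 mm thick, fixed to the table; origin at the centre of its underside. The dish starts on its middle with the same axes.
- dish: round shallow bright metal dish, 123 mm across, rim 22 mm high, floor a 5 degree cone lowest in the middle; loose, 0.4 to 0.65 kg with its handle, balanced within 6 mm of its axis. Origin: centre of its underside; x points to its red lip, z up; round handle sockets (20 mm across, 30 mm high) 73 mm out on its +y and -y. Starts with the lip at right angles to the line of the cups.
- dish_lip (a point): outer end of the red trough-shaped pouring lip (36 mm long, 38 mm wide), 88 mm from the dish's centre along the dish's x and 15 mm above the dish's underside
- dish_ball_seat (a point): where the ball's centre is when the ball lies in the middle of the dish: on the dish's axis, 18.5 mm above the dish's underside
- ball_center (a point): centre of the loose steel ball, 25 mm in diameter, that lies in the dish
- bridge (a joint): how far the bridge handle is pushed into its sockets (m): grows from 0 (12 mm proud) to 0.012 (fully home: the two brass collars rest on the sockets). Stiff push fit: takes about 7 N to move and then stays where it is left; it carries the dish when lifted.
- bridge_grip (a point): centre of the black grip block of the bridge handle, straight above the dish's centre: 60 mm along dish y, 16 mm along dish x (pinch across this), 22 mm high, top 11 mm above this point; an 8 mm bar goes on to uprights 73 mm out. 100 mm above the dish's underside when home, up to 12 mm higher before. At least 50 mm free between block and ball.
- blue_cup_center (a point): centre of the bowl of the light blue cup, 61 mm across, 52 mm high (point half-way up); stands about 200 mm from the mat's centre on the mat's +y or -y side; its handle sticks out to 58 mm from this point
- green_cup_center (a point): centre of the bowl of the dark green cup, 59 mm across, 54 mm high (point half-way up); stands on the side of the mat opposite the blue cup
- basket_center (a point): centre of a round metal filter basket, 69 mm across, 26 mm high, standing behind the mat (point half-way up)

How it is judged (in metres and radians):
On the way, in this order (a step that is already met when the one before it is completed fails the run):
1. the bridge handle is pressed fully home (within 1.5 mm) while the dish stands on the mat (value of joint bridge above 0.0105 m and z of dish in the frame of mat below 0.01 m and horizontal distance between dish and mat below 0.03 m), for 0.2 s.
2. the dish is lifted at least 40 mm clear of the mat with the ball in it (z of dish in the frame of mat above 0.046 m and distance between ball_center and dish_ball_seat below 0.03 m), for 0.2 s.
At the end, for the whole second after the job is handed in: Dish held still by its fully seated handle, 40 to 180 mm clear of the mat and within 50 mm of above its middle, level within 5 degrees, turned a quarter turn (within 10 degrees), red lip on the blue cup's side, ball within 12 mm of the middle (value of joint bridge above 0.0095 m and z of dish in the frame of mat between 0.046 and 0.186 m and horizontal distance between dish and mat below 0.05 m and angle between dish's own z axis and vertical below 0.087 rad and angle between the x axis of dish and the y axis of mat, either way round below 0.175 rad and horizontal distance between dish_lip and blue_cup_center below 0.19 m and distance between ball_center and dish_ball_seat below 0.012 m and contact force between the fingers and dish above 2 N and contact force between dish and mat below 0.1 N and linear speed of dish below 0.03 m/s and angular speed of dish below 0.15 rad/s); the arm keeps its last pose, push and grip.
It fails at once if the dish is lifted before the handle is home (value of joint bridge below 0.0085 m and z of dish in the frame of mat above 0.02 m).
It fails at once if the ball rolls away from the middle of the dish (more than 30 mm) (distance between ball_center and dish_ball_seat above 0.03 m).
It fails at once if the dish is tipped by more than 14 degrees (angle between dish's own z axis and vertical above 0.25 rad).
It fails at once if the dish is slammed into the mat (over 60 N) (contact force between dish and mat above 60 N).
It fails at once if a cup or the filter basket is moved by more than 15 mm (distance of any of blue_cup_center, green_cup_center, basket_center from where it was at the start of the episode above 0.015 m).
It also fails if it takes over 48 s, if anything falls off the work surface, if the arm or the gripper's body presses on something with over 40 N, if the wrist force passes 120 N, or if a joint passes its speed limit or range.

## Working session

There is one attempt and no reset: what is moved stays moved. The work goes in short steps, Python scripts to look and compute and a shell command to move; the robot and the scene stay as the last step left them, time stands still between calls to the robot, and variables do not carry over. Pictures are saved under pics/ and viewed, at most 10 in all, crops included, and the job is handed in when it is done.

```bash
mkdir -p pics
python3 - <<'E'
from plant import robot
import cv2,numpy as np
s=robot.state();print({k:np.round(v,3).tolist() for k,v in s.items()})
for n in("scene","top"):
    c=robot.read_camera(n);cv2.imwrite(f"pics/{n}1.png",c["img"][:,:,::-1]);print(n,c["mtx"].round(1).tolist(),c["pose"].round(3).tolist())
E
```

```text
{'time_s': 0.0, 'q': [-1.398, 0.537, -0.004, 1.539, 0.003, 1.067, -0.071], 'dq': [0.001, 0.001, 0.001, 0.0, 0.001, 0.001, -0.001], 'effort': [-0.0, -57.096, 0.991, -25.16, -0.056, 0.018, 0.0], 'ee_pos': [153.62, 630.908, 214.038], 'eef_rot': [-0.374, -3.119, 0.003], 'force': [0.81, -0.494, 0.444], 'wrist_torque': [-0.012, 0.032, 0.016], 'finger_force': 0.0, 'opening': 0.997}
scene [[486.0, 0.0, 316.0], [0.0, 486.0, 198.7], [0.0, 0.0, 1.0]] [[0.8, -0.368, 0.474, 116.051], [-0.599, -0.518, 0.61, -632.335], [0.021, -0.772, -0.635, 814.428], [0.0, 0.0, 0.0, 1.0]]
top [[449.0, 0.0, 321.2], [0.0, 449.0, 209.2], [0.0, 0.0, 1.0]] [[-0.013, -0.997, 0.08, 556.317], [-1.0, 0.014, 0.016, 28.198], [-0.018, -0.08, -0.997, 1161.248], [0.0, 0.0, 0.0, 1.0]]
```

View pics/scene1.png

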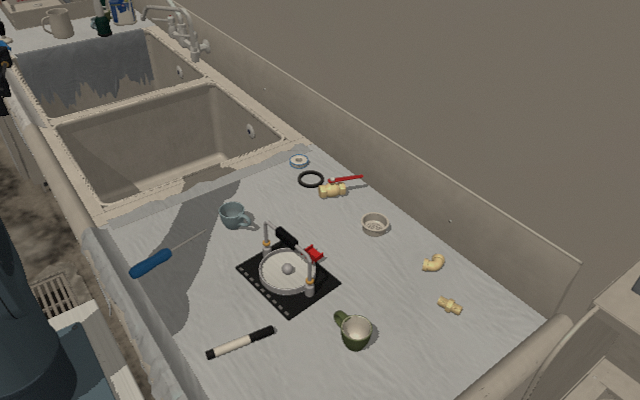

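View pics/top1.png

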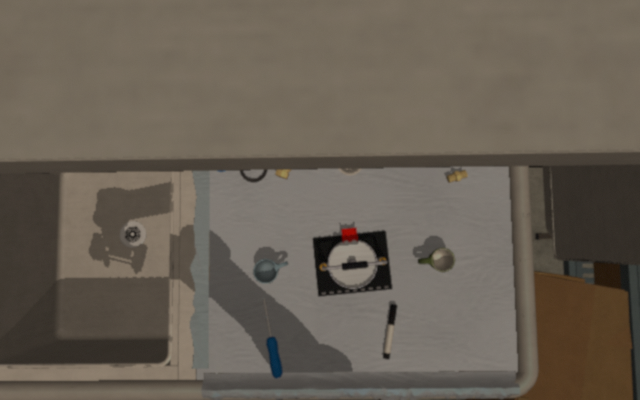

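The scene picture shows the black grip at about (286,237), the ball at (288,268), the red lip at (314,254), the blue cup at (233,215) and the green cup at (356,330). In the top picture the mat is centred at about (353,263), with the lip at (349,234) pointing up (+x). The grip is at (355,265), the blue cup is left (+y) at (266,271) and the green cup right at (441,259).

```bash
cat > h.py <<'E'
import numpy as np,cv2
from plant import robot
def ray(c,p,P=None):
    P=c["pose"] if P is None else P
    d=P[:3,:3]@np.linalg.solve(c["mtx"],[p[0],p[1],1]);return P[:3,3],d/np.linalg.norm(d)
def plane(c,p,z,P=None):
    o,d=ray(c,p,P);return o+d*(z-o[2])/d[2]
def tri(a,b):
    A=np.zeros((3,3));v=np.zeros(3)
    for o,d in(a,b):
        M=np.eye(3)-np.outer(d,d);A+=M;v+=M@o
    x=np.linalg.solve(A,v);return x,np.linalg.norm(np.cross(x-a[0],a[1]))
E
python3 - <<'E'
from h import *
t=robot.read_camera("top");s=robot.read_camera("scene")
def cen(m,box):
    k=np.zeros_like(m);x0,y0,x1,y1=box;k[y0:y1,x0:x1]=m[y0:y1,x0:x1]
    n,l,st,ce=cv2.connectedComponentsWithStats(k.astype('uint8'));i=1+st[1:,4].argmax();return ce[i],st[i],l==i
def black(c):return c["img"].max(2)<50
def red(c):
    i=c["img"].astype(int);return (i[:,:,0]>120)&(i[:,:,1]<70)
gt=cen(black(t),(338,256,372,275));gs=cen(black(s),(272,224,300,252))
print(gt[:2],gs[:2],tri(ray(t,gt[0]),ray(s,gs[0])))
pts=np.argwhere(gt[2])[:,::-1]; r=cv2.minAreaRect(pts.astype('float32'));print(r)
rt=cen(red(t),(330,220,370,250));rs=cen(red(s),(300,240,330,270));print("lip",tri(ray(t,rt[0]),ray(s,rs[0])),plane(t,rt[0],21))
m=black(t)
k=np.zeros_like(m);k[225:302,305:400]=m[225:302,305:400]
r=cv2.minAreaRect(np.argwhere(k)[:,::-1].astype('float32'));b=cv2.boxPoints(r)
B=np.array([plane(t,p,6) for p in b]);print("mat",B.round(0).tolist(),B.mean(0))
for n,p,z in(("blue",(266,271),52),("green",(443,259),54),("basket",(349,170),13)):print(n,plane(t,p,z).round())
z=112
print("grip",plane(t,gt[0],115))
cv2.imwrite("pics/t2.png",cv2.resize(t["img"][215:305,235:465,::-1],None,fx=3.4,fy=3.4,interpolation=cv2.INTER_CUBIC))
E
```

```text
(array([354.1884058 , 264.73188406]), array([342, 262,  25,   7, 138], dtype=int32)) (array([284.29216867, 239.64759036]), array([272, 227,  26,  24, 332], dtype=int32)) (array([508.47332561, -28.03309455, 113.15796866]), np.float64(2.398446801434111))
((354.0, 265.0), (6.0, 24.0), 90.0)
lip (array([589.91893196, -21.89576772,  21.54522688]), np.float64(0.602630361303029)) [590.43010521 -22.26511871  21.        ]
mat [[577.0, 70.0, 6.0], [593.0, -116.0, 6.0], [446.0, -127.0, 6.0], [430.0, 57.0, 6.0]] [511.23869507 -29.32084779   6.        ]
blue [495. 184.  52.]
green [ 519. -249.   54.]
basket [749. -26.  13.]
grip [510.56205316 -29.24346785 115.        ]
```

View pics/t2.png

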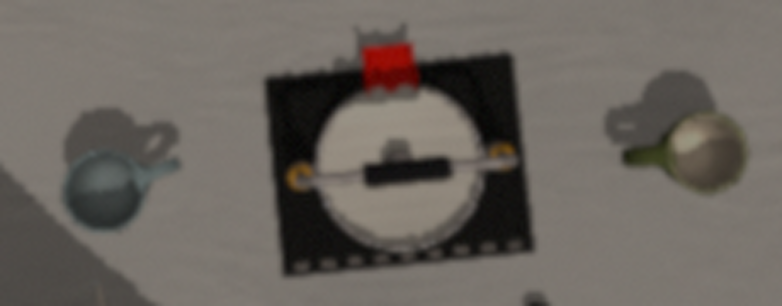

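The blue cup is on +y and the lip faces +x, with the mat yawed about +4.7° and the grip near (510, -29). I'll arc the arm over first, keeping the current height.

```bash
python3 -m creep '[[[-0.15,0,0,0,0,0.01,-1],[-0.3,0,0,0,0,0.02,-1],[-0.3,0,0,0,0,0.02,-1],[-0.3,0,0,0,0,0.02,-1],[-0.3,0,0,0,0,0.02,-1],[-0.3,0,0,0,0,0.02,-1],[-0.3,0,0,0,0,0.02,-1],[-0.3,0,0,0,0,0.02,-1],[-0.3,0,0,0,0,0.02,-1],[-0.15,0,0,0,0,0.01,-1]]]' 40; python3 -c "
from plant import robot;s=robot.state();print(s['q'],s['eef_rot'])"
```

```text
time_s: 1.2
ee_pos: [440.1, 476.4, 215.1]
eef_rot: [1.241, 2.883, -0.001]
force: [0.7, -0.7, 0.2]
opening: 0.999
finger_force: 0.0
[-1.02218523  0.53722004  0.18384247  1.55101784 -0.10402996  1.06299263
 -0.05506726] [ 1.24081400e+00  2.88319807e+00 -1.14811321e-03]
```

```bash
python3 -m creep '[[[-0.2,-0.06,0,0,0,0.011,-1],[-0.36,-0.1,0,0,0,0.02,-1],[-0.36,-0.1,0,0,0,0.02,-1],[-0.36,-0.1,0,0,0,0.02,-1],[-0.36,-0.1,0,0,0,0.02,-1],[-0.36,-0.1,0,0,0,0.02,-1],[-0.36,-0.1,0,0,0,0.02,-1],[-0.36,-0.1,0,0,0,0.02,-1],[-0.36,-0.1,0,0,0,0.02,-1],[-0.2,-0.06,0,0,0,0.011,-1]]]' 40
cat >> h.py <<'E'
from scipy.spatial.transform import Rotation as Ro
def need(x,y,z,yaw):
    s=robot.state();R=Ro.from_rotvec(s["eef_rot"]).as_matrix()
    D=np.array([[np.sin(yaw)*-1,np.cos(yaw),0],[np.cos(yaw),np.sin(yaw),0],[0,0,-1.]]).T
    D=np.column_stack([[-np.sin(yaw),np.cos(yaw),0],[np.cos(yaw),np.sin(yaw),0],[0,0,-1.]])
    print("pos",s["ee_pos"],"shift/120",(R.T@(np.array([x,y,z])-s["ee_pos"])/120).round(3),"turn/180",(np.degrees(Ro.from_matrix(R.T@D).as_rotvec())/180).round(4))
E
python3 -c "
from h import *
s=robot.state();print(s['q'].round(2) if hasattr(s['q'],'round') else s['q'])
need(510,-29,200,np.radians(4.7))"
```

```text
time_s: 2.2
ee_pos: [529.7, 84.7, 215.1]
eef_rot: [2.002, 2.421, -0.001]
force: [0.4, -0.0, 0.2]
opening: 0.993
finger_force: 0.0
[-0.57  0.36  0.41  1.86 -0.17  0.96  0.11]
pos [529.73137263  84.67280943 215.11808813] shift/120 [-0.899 -0.34   0.127] turn/180 [-0.      0.0002  0.0341]
```

```bash
python3 -m creep '[[[-0.2,-0.08,0,0,0,0.008,-1],[-0.25,-0.09,0,0,0,0.009,-1],[-0.25,-0.09,0,0,0,0.009,-1],[-0.15,-0.05,0,0,0,0.008,-1],[-0.05,-0.03,0,0,0,0,-1],[0,0,0,0,0,0,-1],[0,0,0,0,0,0,-1]]]' 40
python3 - <<'E'
from h import *
need(510,-29,200,np.radians(4.7))
s=robot.state();c=robot.read_camera("wrist")
T=np.eye(4);T[:3,:3]=Ro.from_rotvec(s["eef_rot"]).as_matrix();T[:3,3]=s["ee_pos"]
np.savez("w1.npz",img=c["img"],mtx=c["mtx"],P=T@c["T_tool_cam"]);print((T@c["T_tool_cam"]).round(2),c["mtx"])
cv2.imwrite("pics/w1.png",c["img"][:,:,::-1])
E
```

```text
time_s: 2.9
ee_pos: [506.8, -22.5, 214.9]
eef_rot: [-2.118, -2.319, -0.001]
force: [0.5, 0.8, -0.6]
opening: 1.002
finger_force: 0.0
pos [506.75769736 -22.48221867 214.87182202] shift/120 [-0.057  0.022  0.124] turn/180 [ 0.0001 -0.0003  0.0028]
[[ 1.0000e+00  9.0000e-02  3.0000e-02  4.9957e+02]
 [ 9.0000e-02 -9.5000e-01 -3.1000e-01  5.8560e+01]
 [-0.0000e+00  3.1000e-01 -9.5000e-01  3.8533e+02]
 [ 0.0000e+00  0.0000e+00  0.0000e+00  1.0000e+00]] [[299.19274176   0.         318.43769242]
 [  0.         299.19274176 199.85463423]
 [  0.           0.           1.        ]]
```

View pics/w1.png

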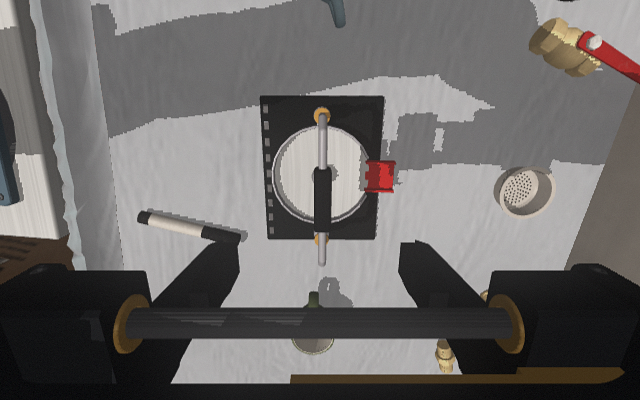

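The wrist picture shows the grip block at about (322,200), with its bar running from (322,125) to (322,265). The lip is on the right at (380,176), and the fingers straddle the block.

Run:
```python
from h import *
w=np.load("w1.npz");c=dict(mtx=w["mtx"]);P=w["P"];im=w["img"]
k=(im.max(2)<45).astype('uint8');m=np.zeros_like(k);m[150:236,305:340]=k[150:236,305:340]
n,l,st,ce=cv2.connectedComponentsWithStats(m);i=1+st[1:,4].argmax();print(st[i],ce[i])
for r in range(164,236,6):
    x=np.where(l[r]==i)[0];print(r,x.min() if len(x) else None,x.max() if len(x) else None)
g=im.astype(int).min(2)
for z in(118,129):
  for p in((322,130),(322,260),(322.3,168),(322.3,232)):print(z,p,plane(c,p,z,P).round(1))
for p in((380,162),(380,191),(260,96),(383,96),(387,239),(266,239)):print(p,plane(c,p,21 if p[0]==380 else 6,P).round(1))
```

```text
[314 167  26  65 391] [323.90792839 205.5140665 ]
164 None None
170 314 330
176 314 330
182 314 330
188 314 330
194 314 330
200 314 330
206 314 329
212 314 330
218 314 330
224 314 338
230 315 332
118 (322, 130) [504.6  36.1 118. ]
118 (322, 260) [516.6 -91.  118. ]
118 (322.3, 168) [508.1   2.6 118. ]
118 (322.3, 232) [514.  -60.5 118. ]
129 (322, 130) [504.4  37.1 129. ]
129 (322, 260) [515.9 -84.9 129. ]
129 (322.3, 168) [507.7   4.9 129. ]
129 (322.3, 232) [513.4 -55.6 129. ]
(380, 162) [581.1  -3.8  21. ]
(380, 191) [586.8 -40.6  21. ]
(260, 96) [429.   59.7   6. ]
(383, 96) [575.8  73.    6. ]
(387, 239) [ 610.8 -112.7    6. ]
(266, 239) [ 443. -128.    6.]
```

```bash
python3 -m creep '[[[-0.04,0.03,0.1,0,0,0.001,-1],[0,0,0.2,0,0,0,-1],[0,0,0.2,0,0,0,-1],[0,0,0.2,0,0,0,-1],[0,0,0.13,0,0,0,-1],[0,0,0.07,0,0,0,-1],[0,0,0,0,0,0,-1],[0,0,0,0,0,0,-1]]]' 40
python3 - <<'E'
from h import *
need(510.5,-27,99,np.radians(5.2))
s=robot.state();c=robot.read_camera("wrist")
T=np.eye(4);T[:3,:3]=Ro.from_rotvec(s["eef_rot"]).as_matrix();T[:3,3]=s["ee_pos"]
np.savez("w2.npz",img=c["img"],mtx=c["mtx"],P=T@c["T_tool_cam"])
cv2.imwrite("pics/w2.png",c["img"][:,:,::-1])
E
```

```text
time_s: 3.75
ee_pos: [510.9, -28.8, 107.1]
eef_rot: [2.125, 2.314, 0.0]
force: [1.1, -0.2, 0.4]
opening: 0.998
finger_force: 0.0
pos [510.90145812 -28.75985753 107.11763971] shift/120 [ 0.015 -0.002  0.068] turn/180 [ 0.0001  0.     -0.0018]
```

View pics/w2.png

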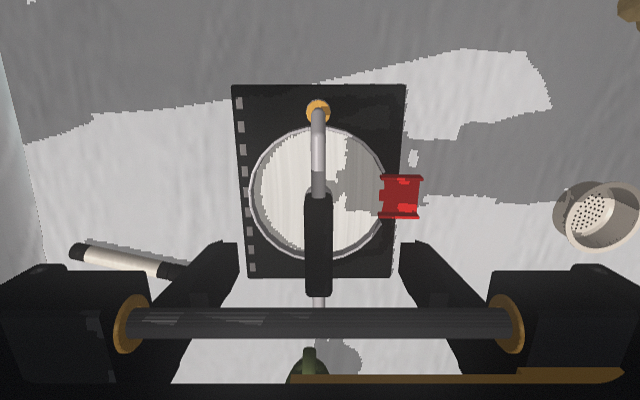

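```bash
python3 -c "
from h import *
w=np.load('w2.npz');c=dict(mtx=w['mtx']);P=w['P']
for p in((318,193),(318.5,296),(319,130)):print(plane(c,p,129 if p[1]!=130 else 118,P).round(1))"
python3 -m creep '[[[0.01,0,0.04,0,0,0,0],[0.005,0,0.028,0,0,0,0.4],[0,0,0,0,0,0,0.5],[0,0,0,0,0,0,0.6],[0,0,0,0,0,0,1],[0,0,0,0,0,0,1],[0,0,0,0,0,0,1],[0,0,0,0,0,0,1],[0,0,0,0,0,0,1]]]' 20
```

```text
[507.6   7.9 129. ]
[513.2 -54.6 129. ]
[505.5  38.8 118. ]
time_s: 4.7
ee_pos: [510.3, -27.0, 98.8]
eef_rot: [2.125, 2.314, -0.0]
force: [-0.0, -0.4, -0.1]
opening: 0.209
finger_force: 0.0
```

```bash
python3 -m creep '[[[0,0,0,0,0,0,1],[0,0,0,0,0,0,1],[0,0,0,0,0,0,1],[0,0,0,0,0,0,1]]]' 20;python3 -m creep '[[[0,0,0,0,0,0,1],[0,0,0,0,0,0,1],[0,0,0,0,0,0,1]]]' 50
```

```text
time_s: 5.1
ee_pos: [510.5, -27.0, 98.8]
eef_rot: [2.125, 2.313, 0.0]
force: [2.0, -0.6, -0.6]
opening: 0.177
finger_force: 20.0
time_s: 5.4
ee_pos: [510.4, -27.0, 98.8]
eef_rot: [2.125, 2.313, 0.0]
force: [2.5, -0.3, -2.2]
opening: 0.173
finger_force: 50.0
```

Gripped at 50 N. Now press down in 1 mm rows and watch the force.

```bash
python3 -m creep '[[[0,0,0.008,0,0,0,1],[0,0,0.008,0,0,0,1],[0,0,0.008,0,0,0,1],[0,0,0.008,0,0,0,1],[0,0,0,0,0,0,1]]]' 50; python3 -m creep '[[[0,0,0.008,0,0,0,1],[0,0,0.008,0,0,0,1],[0,0,0.008,0,0,0,1],[0,0,0.008,0,0,0,1],[0,0,0,0,0,0,1]]]' 50
```

```text
time_s: 5.9
ee_pos: [510.7, -27.0, 95.4]
eef_rot: [2.125, 2.313, 0.001]
force: [0.8, -0.1, 4.5]
opening: 0.17
finger_force: 50.0
time_s: 6.4
ee_pos: [510.7, -27.0, 91.5]
eef_rot: [2.125, 2.313, 0.001]
force: [0.9, -0.2, 4.5]
opening: 0.171
finger_force: 50.0
```

```bash
python3 -m creep '[[[0,0,0.008,0,0,0,1],[0,0,0.008,0,0,0,1],[0,0,0.008,0,0,0,1],[0,0,0,0,0,0,1]]]' 50; python3 -m creep '[[[0,0,0.008,0,0,0,1],[0,0,0.004,0,0,0,1],[0,0,0,0,0,0,1]]]' 50; python3 -m creep '[[[0,0,0.005,0,0,0,1],[0,0,0,0,0,0,1]]]' 50
```

```text
time_s: 6.8
ee_pos: [510.7, -27.0, 88.5]
eef_rot: [2.125, 2.313, 0.001]
force: [0.8, -0.9, 4.2]
opening: 0.17
finger_force: 50.0
time_s: 7.1
ee_pos: [510.7, -27.0, 87.8]
eef_rot: [2.125, 2.313, 0.001]
force: [-2.1, 0.8, 14.1]
opening: 0.168
finger_force: 50.0
time_s: 7.3
ee_pos: [510.8, -27.0, 87.8]
eef_rot: [-2.126, -2.313, -0.002]
force: [-5.3, 1.2, 20.8]
opening: 0.173
finger_force: 50.0
```

```bash
python3 -m creep '[[[0,0,0.006,0,0,0,1],[0,0,0,0,0,0,1],[0,0,0,0,0,0,1]]]' 50
python3 - <<'E'
from h import *
s=robot.read_camera("scene");cv2.imwrite("pics/s3.png",cv2.resize(s["img"][205:315,225:345,::-1],None,fx=5,fy=5,interpolation=cv2.INTER_CUBIC))
E
```

```text
time_s: 7.6
ee_pos: [510.8, -27.0, 87.7]
eef_rot: [-2.126, -2.313, -0.003]
force: [-7.4, 0.6, 29.3]
opening: 0.171
finger_force: 50.0
```

View pics/s3.png

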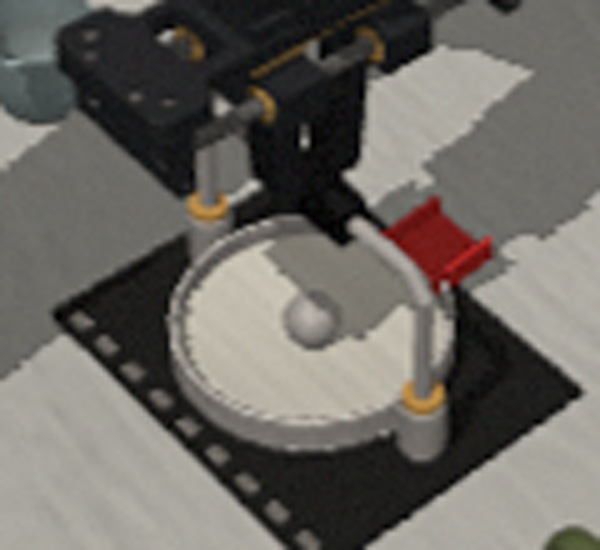

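The crop shows both brass collars (208,207) and (423,398) resting on their sockets, and the ball in the middle at (312,320). The handle is home, so I'll unload and lift gently.

```bash
python3 -m creep '[[[0,0,-0.008,0,0,0,1],[0,0,-0.012,0,0,0,1],[0,0,-0.015,0,0,0,1],[0,0,-0.02,0,0,0,1],[0,0,-0.02,0,0,0,1],[0,0,-0.02,0,0,0,1],[0,0,-0.02,0,0,0,1],[0,0,-0.02,0,0,0,1],[0,0,-0.01,0,0,0,1],[0,0,0,0,0,0,1]]]' 50
```

```text
time_s: 8.65
ee_pos: [510.5, -27.0, 103.1]
eef_rot: [2.125, 2.313, 0.0]
force: [0.8, 0.5, -5.2]
opening: 0.168
finger_force: 50.0
```

```bash
python3 -m creep '[[[0,0,-0.02,0,0,0,1],[0,0,-0.05,0,0,0,1],[0,0,-0.08,0,0,0,1],[0,0,-0.1,0,0,0,1],[0,0,-0.1,0,0,0,1],[0,0,-0.1,0,0,0,1],[0,0,-0.08,0,0,0,1],[0,0,-0.06,0,0,0,1],[0,0,-0.03,0,0,0,1],[0,0,0,0,0,0,1]]]' 50; python3 -m creep '[[[0,0,0,0,0,-0.005,1],[0,0,0,0,0,-0.01,1],[0,0,0,0,0,-0.015,1],[0,0,0,0,0,-0.015,1],[0,0,0,0,0,-0.015,1],[0,0,0,0,0,-0.015,1],[0,0,0,0,0,-0.015,1],[0,0,0,0,0,-0.015,1],[0,0,0,0,0,-0.01,1],[0,0,0,0,0,-0.005,1]]]' 50
python3 - <<'E'
from h import *
need(510.5,-27,180,np.radians(94.7));print(robot.state()["q"])
s=robot.read_camera("scene");cv2.imwrite("pics/s4.png",cv2.resize(s["img"][150:310,200:360,::-1],None,fx=3.6,fy=3.6,interpolation=cv2.INTER_CUBIC))
E
```

```text
time_s: 9.65
ee_pos: [510.5, -26.9, 177.6]
eef_rot: [2.125, 2.313, 0.001]
force: [0.3, 0.0, -5.9]
opening: 0.171
finger_force: 50.0
time_s: 10.65
ee_pos: [510.1, -27.1, 177.0]
eef_rot: [-1.652, -2.672, 0.001]
force: [0.1, 0.8, -5.2]
opening: 0.172
finger_force: 50.0
pos [510.10443901 -27.05124204 176.98207697] shift/120 [-0.001  0.003 -0.025] turn/180 [-1.000e-04 -2.000e-04 -3.786e-01]
[-0.33749855  0.36411193  0.37381722  1.95579761 -0.17347218  0.85293234
  0.59200898]
```

View pics/s4.png

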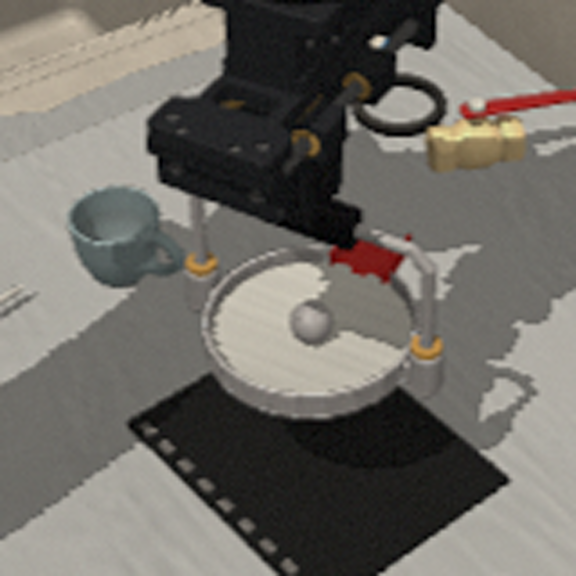

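The dish hangs level about 90 mm above the mat, with the ball centred at (312,322) and the lip at (368,258) turning toward the blue cup. I'll do the remaining -0.38 turn.

```bash
python3 -m creep '[[[0,0,0,0,0,-0.006,1],[0,0,0,0,0,-0.014,1],[0,0,0,0,0,-0.02,1],[0,0,0,0,0,-0.025,1],[0,0,0,0,0,-0.025,1],[0,0,0,0,0,-0.025,1],[0,0,0,0,0,-0.025,1],[0,0,0,0,0,-0.025,1],[0,0,0,0,0,-0.025,1],[0,0,0,0,0,-0.025,1]]]' 50; python3 -m creep '[[[0,0,0,0,0,-0.025,1],[0,0,0,0,0,-0.025,1],[0,0,0,0,0,-0.025,1],[0,0,0,0,0,-0.025,1],[0,0,0,0,0,-0.025,1],[0,0,0,0,0,-0.018,1],[0,0,0,0,0,-0.012,1],[0,0,0,0,0,-0.006,1],[0,0,0,0,0,0,1],[0,0,0,0,0,0,1]]]' 50;  python3 - <<'E'
from h import *
need(510.5,-27,180,np.radians(94.7));print(robot.state()["q"])
s=robot.read_camera("scene");cv2.imwrite("pics/s5.png",cv2.resize(s["img"][150:310,200:360,::-1],None,fx=3.6,fy=3.6,interpolation=cv2.INTER_CUBIC))
E
```

```text
time_s: 11.7
ee_pos: [510.3, -27.0, 177.2]
eef_rot: [-0.67, -3.069, 0.0]
force: [-0.3, -0.3, -5.5]
opening: 0.167
finger_force: 50.0
time_s: 12.7
ee_pos: [510.3, -27.0, 177.2]
eef_rot: [-0.112, 3.14, -0.0]
force: [-0.5, -0.2, -5.5]
opening: 0.17
finger_force: 50.0
pos [510.31395382 -27.03496118 177.23155962] shift/120 [-0.002  0.    -0.023] turn/180 [-0.     -0.     -0.0033]
[-0.13366933  0.34974509  0.1206381   1.94401557 -0.05481178  0.85091662
  1.65825759]
```

View pics/s5.png

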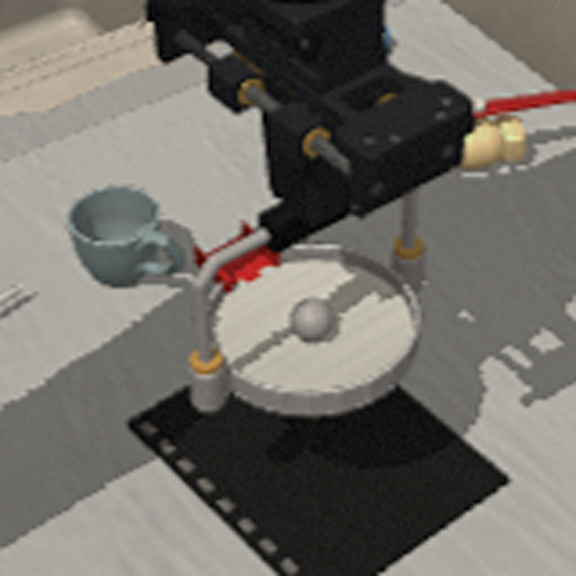

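The lip at (238,262) now faces the blue cup, the ball is centred at (313,320) and the dish is level. I'll let it settle briefly, then hand in.

```bash
python3 -m creep '[[[0,0,0,0,0,0,1],[0,0,0,0,0,0,1],[0,0,0,0,0,0,1],[0,0,0,0,0,0,1],[0,0,0,0,0,0,1],[0,0,0,0,0,0,1],[0,0,0,0,0,0,1],[0,0,0,0,0,0,1]]]' 50; python3 -c "
from plant import robot
print(robot.close_job())"
```

```text
time_s: 13.55
ee_pos: [510.3, -27.0, 177.3]
eef_rot: [-0.113, 3.139, -0.0]
force: [1.3, 0.2, -5.2]
opening: 0.17
finger_force: 50.0
the job is handed in; nothing more can be done
None
```

I pressed the handle fully home and lifted the dish about 90 mm. I turned it a quarter turn so the red lip faces the blue cup, and handed the job in at 13.6 s with the dish held level and the ball centred; no verdict was returned.

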